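Set the length gauge for cutting

ROBOT

A 7-joint arm with a two-finger parallel gripper is mounted at the origin on a cart in front of the work surface, level with it; the furniture and walls round the work are solid. World frame = base frame: x ahead of the robot, y to its left, z up, the work surface at z = 0. Lengths are in m, angles in rad, forces in N, time in s.
With the tool pointing down it reaches from about 0.4 to 0.85 m from the base axis. Payload 10.4 kg.
Tool frame: the origin (TCP) lies between the finger pads, 19 mm behind the fingertips; this is the grasp point; z points along the fingers, y is the line along which they close (so a half turn about z gives the same grasp; the last joint's range is limited). The gripper opens to 85 mm and grips with 20 to 120 N. Pads are 22 mm wide; open, the fingers measure 114 mm over their backs; the gripper's body (76 mm by 85 mm) begins 54 mm behind the grasp point. The pads swing forward as they close: fully open they stand 13 mm farther back than shut.
Start: joints at [-1.326, 0.332, -0.065, 1.46, 0.022, 1.35, -0.088], TCP at [0.165, 0.603, 0.25] pointing down, gripper open.
Joint ranges: [-2.6, 2.6], [-0.5, 2.12], [-1.47, 1.34], [0.16, 2.42], [-1.27, 4.41], [0.06, 2.06], [-2.6, 2.6]. Speed limits (rad/s): [2.22, 2.22, 2.79, 2.79, 3.14, 3.14, 3.14].

INTERFACE

Orientations are given as a rotation vector (axis times angle).
In Python, from rig import sense, capture, camera_model, sign_off gives the robot as it stands.
- The arm moves only by the tool servo_tool, never from a script. Its argument "increments" is a list of rows, each a list of 6 numbers: the shift along the tool's x, y, z each as a share of 0.025 m, from -1 to 1, then the turn, a rotation vector about the tool's x, y, z each as a share of 0.1 rad, from -1 to 1. A call has 1 to 10 rows; each row shifts and turns the commanded pose from where the row before left it, along the tool's axes as they then stand; what a row does not reach is not made up. A row lasts 1/12 s, in which the tool goes at most 41.7 mm and 7.16 degrees, less where a joint would pass 70% of its speed; a pose out of reach is approached as far as the arm can. A call with a number of a shift or a turn outside -1 to 1 is refused whole. A call with a gripper value outside its range is refused whole. "gripper" is the closure, from -1 (fully open) to 1 (shut), set as the call begins (left out, the last holds). The fingers move at their own pace and stop on an object; the grip force is fixed at half the most. Time passes only in rows, so rows that do not move let the fingers close. It gives the time, the measured TCP pose, the force, the opening and the grip force at its end, in the units of the state.
- sense(): the state, without advancing time (a new reading comes with each control period).
- capture(name): name is "scene" or "top" or "wrist"; returns the picture (480x640x3 uint8, red, green, blue); there is no depth.
- camera_model(name): a dict with "fx", "fy", "cx", "cy" (pixels), "dist" ([k1, k2, p1, p2, k3] as OpenCV has them; the pictures are not rectified), "pose" (4x4, takes a point from camera to world coordinates). Camera axes: x right, y up, looking along -z (the intrinsics and any distortion apply to the point x, -y, -z); pixel columns grow to the right and rows downward; lengths in m; the calibration is good to about 2 mm. A picture is of the moment at which its call begins: read the wrist's pose just before it. camera_model takes no time and is no camera call; for the wrist camera it gives the pose at the moment of the call.
- sign_off(): hands the job in; it is judged then, once.
The state is a dict: "time_s": time; "joint_pos": joint angles; "qvel": joint speeds; "joint_efforts": joint torques, N m; "tcp_pos": TCP position; "eef_rot": TCP orientation; "wrist_force": force on the tool from outside, world axes, zero at the start; "moment": the same for the moment, N m; "opening": finger opening in m; "grasp_force": force on a finger pad.
Only numpy, scipy, OpenCV 4.12 (cv2) and the standard library are available. Lean on these libraries where they do the work, as an engineer would, in place of code of your own. Each camera call takes 0.05 s, during which the arm holds its last target. There are 200 camera calls.

TASK

I am about to cut vegetables to length. Put the metal setting block that was left standing on the length gauge's wooden bed back into its own slot in the small rack (the slot with the same oblong outline), fully down, and let go of it. Then pinch the upright grip of the gauge's stop arm so that its lock button is squeezed in, draw the arm out until its pointer lines up with the rider on the scale, and finish holding it still there with the button squeezed, because a spring pulls the arm home when it is let go; leave the tomato, peeler and scourer where they are.

Things in the scene. Friction and masses are not known exactly. Their poses are not given: they have to be found in the camera images.
- gauge: Length gauge, fixed: pale wooden bed 205 x 80 x 6 mm on the drainer with an aluminium housing tube (90 long, 34 wide, top 38 above the origin) that a stop arm runs out of. Origin: under the housing's mouth, on the arm's centre line, at the bed's underside. x: the way the arm runs out (about to the robot's right); y: across, away from the robot; z up. Bed: x -90 to 115 mm, top z = 6.
- head_grip (a point): Point to pinch, from above, along the gauge's y: centre of the black upright grip lug on the arm's head. With the arm home at x = 18, y = 0, z = 62 mm of the gauge; axes as the gauge; moves with the arm. The lug is 24 mm long (x), 34 to 80 mm above the gauge's origin, 24 mm across with the button in (then centred here), 30 with it out. The head below it is 34 x 34 mm.
- stop_pointer (a point): Tip of the thin steel pointer on the head's side towards the robot, just above the scale, 10 mm above the gauge's origin, at the gauge's y = -26 mm; with the arm home at the gauge's x = 17 mm.
- rider_tip (a point): Tip of the rider, the small dark steel clip (10 mm long, 11 mm high) sitting on the scale along the bed's edge towards the robot. It stays fixed and shows where the pointer must come: 40 to 60 mm out from the pointer's home place. Axes as the gauge; the tip is at the gauge's y = -31 mm.
- stop_arm (a joint): Slide of the stop arm, m: 0 home, grows as it is drawn out, stop at 0.072. A spring pulls it home: 3.6 N at home, 6.6 N at 0.05. At home it is latched (1 mm of play) until the button is in by more than about 4 mm; let go farther out, it runs back until the latch's tooth stops it about 16 mm out; then squeeze and draw again.
- lock_button (a joint): Lock button, m: 0 out, 0.006 fully in (flush); counts as squeezed above 0.004. Grey cap on the lug's side towards the robot, 20 mm long, 46 to 74 mm above the gauge's origin; moves along the gauge's +y. Spring: 3 N when out, 6 N fully in.
- setting_block: The loose aluminium setting block, 26 (x) x 18 (y) x 65 (z) mm, 90 g, three dark grooves near its top, standing upright on the gauge's bed in front of the stop arm's head. Origin: centre of its underside; z up. Keep travel low: a wall cabinet hangs 0.47 m above the worktop behind x = 0.58 m; the tool point need not go above 0.13 m.
- slot_oblong: The block's own slot: fixed wooden socket 42 x 42 x 26 mm on the rack, with an oblong pocket 34 (x) x 23 (y) mm, 20 deep. Origin: centre of its underside, under the pocket's centre; pocket floor at z = 6 mm, mouth at z = 26; x is the pocket's long axis, along the rack. The seated block's origin is 6 mm above this one.
- slot_square: Another fixed socket of the rack, 42 x 42 x 26 mm, with an empty square pocket of 22 mm: not for this block. The order of the three sockets in the row (43 mm apart) changes.
- slot_round: Another fixed socket of the rack, 42 x 42 x 26 mm, whose round pocket is filled by a round metal piece that stands 14 mm out of it.
- tomato: Tomato, 58 mm across and 61 mm high, a bystander. Origin: centre of its underside.
- peeler: Black handled peeler lying flat, 170 x 25 x 18 mm, a bystander. Origin: centre of its underside.
- scourer: Steel wool scourer, 65 x 48 x 24 mm, a bystander. Origin: centre of its underside.

How it is judged:
On the way, in this order (a step that is already met when the one before it is completed fails the run):
1. the setting block is seated upright in its oblong slot, let go (horizontal distance between setting_block and slot_oblong below 0.006 m and z of setting_block in the frame of slot_oblong below 0.009 m and angle between setting_block's own z axis and vertical below 0.12 rad and contact force between the fingers and setting_block below 0.1 N and linear speed of setting_block below 0.02 m/s), for 0.2 s.
2. the lock button is squeezed by the fingers and the stop arm drawn out past its latch (value of joint stop_arm above 0.02 m and value of joint lock_button above 0.004 m and contact force between the fingers and gauge above 1 N), for 0.1 s.
At the end, for the whole second after the job is handed in: Fingers hold the arm still (under 10 mm/s), pointer within 3 mm of the rider along the arm, button in by more than 4 mm; the block stands released in its oblong slot: within 6 mm of its centre, foot within 3 mm of the pocket floor, upright within 0.12 rad (all of step 1 and x of stop_pointer in the frame of rider_tip between -0.003 and 0.003 m and velocity of joint stop_arm between -0.01 and 0.01 m/s and value of joint lock_button above 0.004 m and contact force between the fingers and gauge above 1 N); the arm keeps its last pose, push and grip.
It fails at once if the tomato is moved by more than 20 mm (distance of tomato from where it was at the start of the episode above 0.02 m).
It fails at once if the peeler is moved by more than 20 mm (distance of peeler from where it was at the start of the episode above 0.02 m).
It fails at once if the scourer is moved by more than 20 mm (distance of scourer from where it was at the start of the episode above 0.02 m).
It also fails if it takes over 48 s, if anything falls off the work surface, if the arm or the gripper's body presses on something with over 40 N, if the wrist force passes 120 N, or if a joint passes its speed limit or range.

## Working session

There is one attempt and no reset: what is moved stays moved. The work goes in short steps, Python scripts to look and compute and a tool call to move; the robot and the scene stay as the last step left them, time stands still between calls to the robot, and variables do not carry over. Pictures are saved under pics/ and viewed, at most 10 in all, crops included, and the job is handed in when it is done.

Besides the shell and the picture viewer there is one more tool, called after "Emit:" by a JSON object that holds its "method" and its "body". servo_tool: Moves the arm, as the interface text tells. Shift numbers are shares of 0.025 m and turn numbers shares of 0.1 rad, none past 1 either way. Its arguments: {"type":"object","properties":{"increments":{"type":"array","items":{"type":"array","items":{"type":"number","minimum":-1,"maximum":1}}},"gripper":{"type":"number"}},"required":["increments"]}

```bash
mkdir -p pics; ls; cat > h.py <<'E'
import numpy as np, cv2
from rig import sense, capture, camera_model, sign_off
from scipy.spatial.transform import Rotation as R
def ray(m,uv):
    K=np.array([[m['fx'],0,m['cx']],[0,m['fy'],m['cy']],[0,0,1.]])
    p=cv2.undistortPoints(np.array(uv,float).reshape(-1,1,2),K,np.array(m['dist'],float)).reshape(-1,2)
    P=np.array(m['pose']); d=np.c_[p[:,0],-p[:,1],-np.ones(len(p))]@P[:3,:3].T
    return P[:3,3],d
def plane(m,uv,z):
    o,d=ray(m,uv); return o+d*((z-o[2])/d[:,2])[:,None]
def two(m1,a,m2,b):
    o1,d1=ray(m1,[a]);o2,d2=ray(m2,[b]);d1=d1[0];d2=d2[0]
    s=np.linalg.lstsq(np.c_[d1,-d2],o2-o1,rcond=None)[0]
    p,q=o1+s[0]*d1,o2+s[1]*d2
    return (p+q)/2,np.linalg.norm(p-q)
def proj(m,X):
    K=np.array([[m['fx'],0,m['cx']],[0,m['fy'],m['cy']],[0,0,1.]])
    P=np.array(m['pose']); c=(np.atleast_2d(X)-P[:3,3])@P[:3,:3]*[1,-1,-1]
    return cv2.projectPoints(c,np.zeros(3),np.zeros(3),K,np.array(m['dist'],float))[0].reshape(-1,2)
def save(n,im): cv2.imwrite('pics/'+n+'.png',im[...,::-1])
E
python3 - <<'E'
from h import *
np.set_printoptions(precision=4,suppress=True)
s=sense();print(s)
for n in('scene','top'):
    save(n,capture(n));m=camera_model(n);print(n,m['fx'],np.array(m['pose']))
E
```

```text
pics
{'time_s': 0.0, 'joint_pos': array([-1.3256,  0.3329, -0.0647,  1.461 ,  0.0216,  1.3499, -0.0885]), 'qvel': array([-0.0016, -0.0008,  0.001 ,  0.0002, -0.0002,  0.0001,  0.0009]), 'joint_efforts': array([ -0.0002, -62.5426,   0.0491, -39.1619,   0.0161,   0.0095,
         0.    ]), 'tcp_pos': array([0.1653, 0.6024, 0.2492]), 'eef_rot': array([-0.4194, -3.1134,  0.0023]), 'wrist_force': array([-0.0814,  0.1362,  0.7011]), 'moment': array([-0.0214, -0.0105,  0.0275]), 'grasp_force': 0.0, 'opening': 0.08543514939631484}
scene 624.1609355367802 [[-0.6711  0.3988 -0.6249  0.0271]
 [-0.741  -0.3365  0.5811  0.4045]
 [ 0.0214  0.853   0.5214  0.5284]
 [ 0.      0.      0.      1.    ]]
top 605.4321711658492 [[-0.029   0.997  -0.0722  0.4936]
 [-0.9995 -0.0296 -0.0076 -0.0631]
 [-0.0097  0.0719  0.9974  0.9273]
 [ 0.      0.      0.      1.    ]]
```

View pics/scene.png

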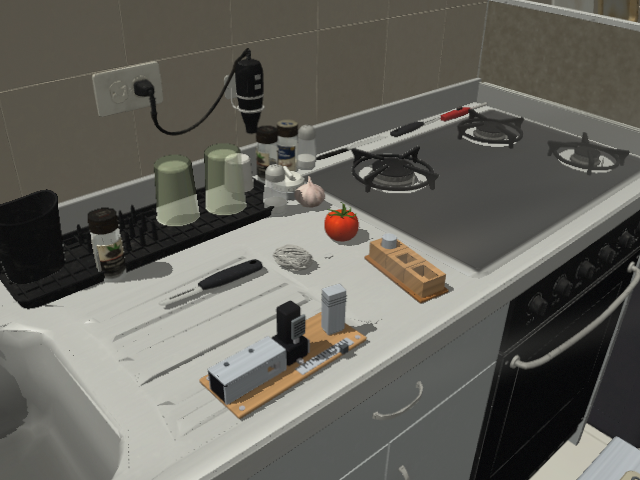

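View pics/top.png

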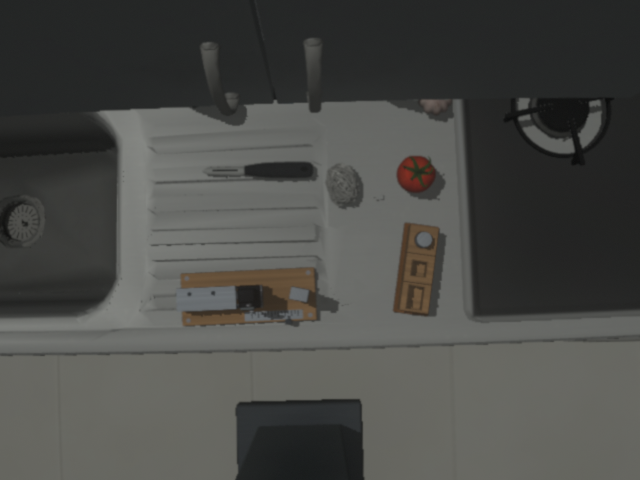

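The scene view shows the gauge at (285,360), the block at (334,310) and the rack at (405,268). In the top view the bed spans about (180–318, 268–326), the block is at (300,295), and the sockets are at (425,240) round, (418,269) and (414,297). I'll enlarge the details next.

```bash
python3 - <<'E'
import cv2,numpy as np
t=cv2.imread('pics/top.png');s=cv2.imread('pics/scene.png')
t=np.clip(t.astype(float)*1.7,0,255).astype('uint8')
a=cv2.resize(t[225:335,170:330],(800,550),interpolation=2)
b=cv2.resize(t[215:325,385:450],(325,550),interpolation=2)
c=cv2.resize(s[230:305,355:450],(475,375),interpolation=2)
cv2.imwrite('pics/c1.png',a)
o=np.zeros((550,800,3),'uint8');o[:,:325]=b;o[:375,325:]=c;cv2.imwrite('pics/c2.png',o)
cv2.imwrite('pics/c3.png',cv2.resize(s[280:420,195:375],(771,600),interpolation=2))
E
```

```text
(no output)
```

View pics/c1.png

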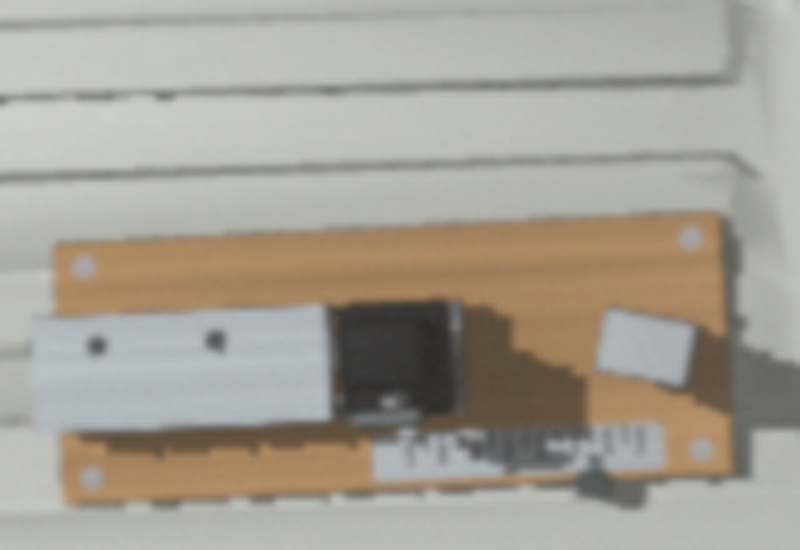

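View pics/c2.png

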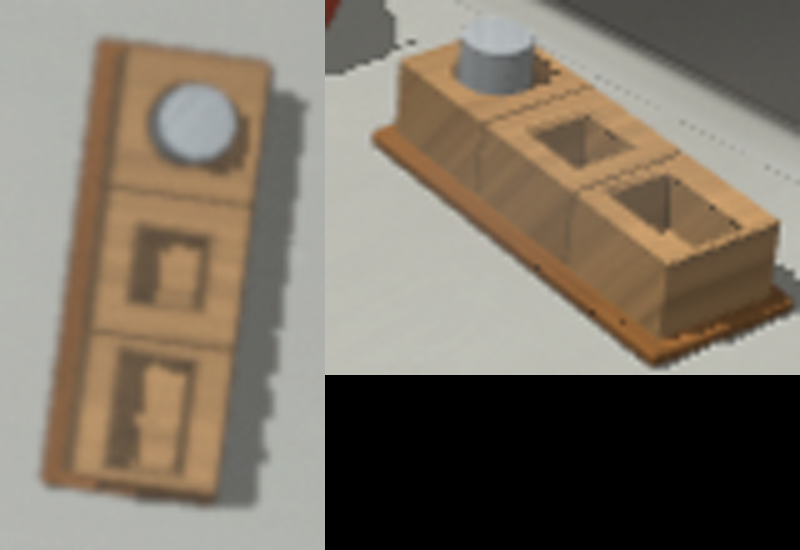

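View pics/c3.png

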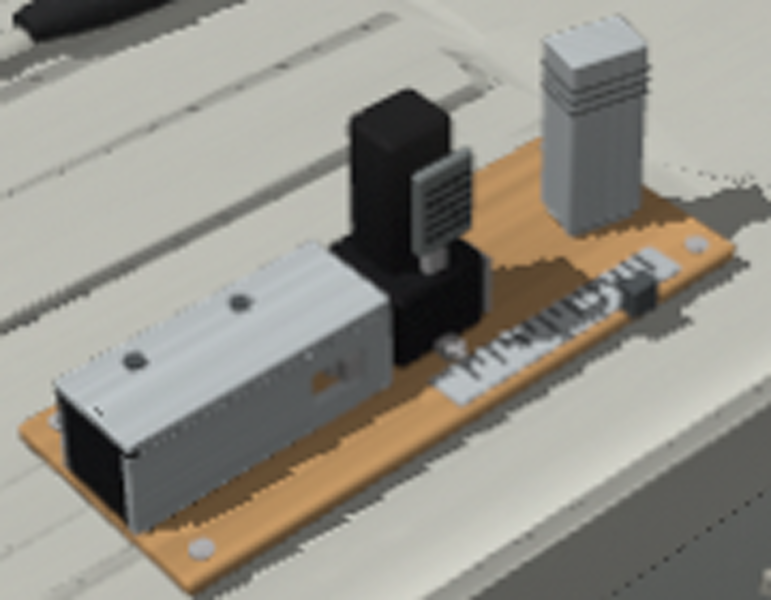

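The oblong slot is the socket nearest the robot, with its pocket mouth in c2 at (120,348)–(187,476). The block stands rotated on the bed, with its top in c1 at (597–697, 308–387). The rider in c1 is at about (597,480), and in c3 at (640,290).

```bash
python3 - <<'E'
from h import *
np.set_printoptions(precision=4,suppress=True)
T=camera_model('top');S=camera_model('scene')
A=lambda u,v:((u+.5)/5-.5+170,(v+.5)/5-.5+225)
B=lambda u,v:((u+.5)/5-.5+385,(v+.5)/5-.5+215)
C=lambda u,v:((u-325+.5)/5-.5+355,(v+.5)/5-.5+230)
D=lambda u,v:((u+.5)/4.285-.5+195,(v+.5)/4.285-.5+280)
for n,a,b in [('bed far L? ',A(722,213),D(540,138)),('bed R near',A(733,474),D(733,247)),('bed L near',A(66,503),D(192,594)),
 ('blk1',A(609,308),D(543,42)),('blk2',A(697,322),D(622,15)),('blk3',A(684,387),D(648,49)),('blk4',A(597,372),D(574,82)),
 ('rider',A(597,480),D(640,290)),('lugtop',A(345,308),D(352,118)),
 ('rk L near',B(70,480),C(665,265)),('rk R near',B(217,495),C(778,222)),('round',B(195,122),C(498,40))]:
    p,e=two(T,a,S,b);print(n,p,'gap',e)
print('bed z6',plane(T,[A(55,243),A(722,213),A(733,474),A(66,503)],.006))
bt=plane(T,[A(609,308),A(697,322),A(684,387),A(597,372)],.071);print('blk z71',bt,bt.mean(0))
for z in(.03,.032):
  pk=plane(T,[B(120,348),B(198,352),B(187,476),B(105,468)],z);print('pocket',z,pk,pk.mean(0))
  sk=plane(T,[B(110,187),B(252,205)],z)
  print('sock',plane(T,[B(118,45),B(270,65),B(217,497),B(72,482)],z))
E
```

```text
bed far L?  [ 0.5264 -0.0573  0.0046] gap 0.006165448134076142
bed R near [ 0.4458 -0.06    0.0093] gap 0.0016305057384915177
bed L near [0.4415 0.1428 0.0067] gap 3.25099398892379e-05
blk1 [ 0.4965 -0.0268  0.0729] gap 0.0010273795941524815
blk2 [ 0.4912 -0.0522  0.0739] gap 0.0008696209974299199
blk3 [ 0.4737 -0.0474  0.0732] gap 0.0009115983964161405
blk4 [ 0.4785 -0.0228  0.0703] gap 0.0010502265920214302
rider [ 0.4451 -0.0196  0.0157] gap 0.0004905285834998865
lugtop [0.4973 0.0455 0.0804] gap 0.0024372615922326245
rk L near [ 0.4564 -0.1815  0.0344] gap 0.001878747539702002
rk R near [ 0.4506 -0.225   0.0327] gap 0.0021677625158407704
round [ 0.5593 -0.2215  0.045 ] gap 5.467781167591163e-05
bed z6 [[ 0.5208  0.145   0.006 ]
 [ 0.5242 -0.0596  0.006 ]
 [ 0.445  -0.0606  0.006 ]
 [ 0.4414  0.143   0.006 ]]
blk z71 [[ 0.4961 -0.0271  0.071 ]
 [ 0.4915 -0.0519  0.071 ]
 [ 0.4733 -0.0477  0.071 ]
 [ 0.4782 -0.0233  0.071 ]] [ 0.4848 -0.0375  0.071 ]
pocket 0.03 [[ 0.494  -0.199   0.03  ]
 [ 0.4921 -0.2222  0.03  ]
 [ 0.4555 -0.2175  0.03  ]
 [ 0.4587 -0.1933  0.03  ]] [ 0.4751 -0.208   0.03  ]
sock [[ 0.5842 -0.202   0.03  ]
 [ 0.5769 -0.2474  0.03  ]
 [ 0.4491 -0.2262  0.03  ]
 [ 0.4549 -0.1833  0.03  ]]
pocket 0.032 [[ 0.494  -0.1987  0.032 ]
 [ 0.4921 -0.2219  0.032 ]
 [ 0.4556 -0.2172  0.032 ]
 [ 0.4588 -0.193   0.032 ]] [ 0.4751 -0.2077  0.032 ]
sock [[ 0.584  -0.2017  0.032 ]
 [ 0.5767 -0.247   0.032 ]
 [ 0.4492 -0.2259  0.032 ]
 [ 0.455  -0.1831  0.032 ]]
```

Emit:
{"method": "servo_tool", "body": {"increments": [[0,0,0.3,0,0,1],[0,0,0.3,0,0,1],[0,0,0.3,0,0,1],[0,0,0.3,0,0,1],[0,0,0.3,0,0,1],[0,0,0.3,0,0,1],[0,0,0.3,0,0,1],[0,0,0.3,0,0,1]]}}

```text
time_s: 0.77
tcp_pos: [0.1653, 0.6025, 0.1892]
eef_rot: [1.605, 2.7, -0.001]
wrist_force: [-0.0, 0.3, 0.0]
opening: 0.0851
grasp_force: 0.0
```

Emit:
{"method": "servo_tool", "body": {"increments": [[0,0,0,0,0,1],[0,0,0,0,0,1],[0,0,0,0,0,1],[0,0,0,0,0,1],[0,0,0,0,0,1],[0,0,0,0,0,1],[0,0,0,0,0,1],[0,0,0,0,0,0]]}}

```text
time_s: 1.43
tcp_pos: [0.1652, 0.6025, 0.1896]
eef_rot: [2.433, 1.986, -0.001]
wrist_force: [0.1, -0.6, -0.3]
opening: 0.0854
grasp_force: 0.0
```

```bash
cat >> h.py <<'E'
def go(p,yaw_y=None):
    "tool-axis shift (in 0.025) and turn (in 0.1 rad) to world point p, tool y at yaw_y deg; shift valid before the turn"
    s=sense();M=R.from_rotvec(s['eef_rot']).as_matrix()
    y=np.degrees(np.arctan2(M[1,1],M[0,1]))
    print('t',round(s['time_s'],2),'tcp',s['tcp_pos'].round(4),'y at',y.round(2),'z',M[:,2].round(3),'open',round(s['opening'],4),'j7',s['joint_pos'][6].round(2))
    print('shift',(M.T@(np.array(p)-s['tcp_pos'])/.025).round(2))
    if yaw_y is not None: 
        M2=np.array([[-np.sin(a:=np.radians(yaw_y)),np.cos(a),0],[np.cos(a),np.sin(a),0],[0,0,-1]])
        print('turn',(R.from_matrix(M.T@M2).as_rotvec()/.1).round(2),'shift after turn',(M2.T@(np.array(p)-s['tcp_pos'])/.025).round(2))
E
python3 -c "
from h import *
go([.485,-.0375,.17],-11)"
```

```text
t 1.43 tcp [0.1652 0.6025 0.1896] y at -11.55 z [-0.    -0.001 -1.   ] open 0.0854 j7 -1.54
shift [-22.52  17.66   0.8 ]
turn [ 0.    0.01 -0.1 ] shift after turn [-22.69  17.44   0.78]
```

Emit:
{"method": "servo_tool", "body": {"increments": [[-0.8,0.62,0,0,0,0],[-0.8,0.62,0,0,0,0],[-0.8,0.62,0,0,0,0],[-0.8,0.62,0,0,0,0],[-0.8,0.62,0,0,0,0],[-0.8,0.62,0,0,0,0],[-0.8,0.62,0,0,0,0],[-0.8,0.62,0,0,0,0],[-0.8,0.62,0,0,0,0],[-0.8,0.62,0,0,0,0]]}}

```text
time_s: 2.27
tcp_pos: [0.2786, 0.375, 0.1899]
eef_rot: [2.425, 1.997, -0.0]
wrist_force: [0.4, 0.0, -0.2]
opening: 0.0854
grasp_force: 0.0
```

Emit:
{"method": "servo_tool", "body": {"increments": [[-0.8,0.62,0,0,0,0],[-0.8,0.62,0,0,0,0],[-0.8,0.62,0,0,0,0],[-0.8,0.62,0,0,0,0],[-0.8,0.62,0,0,0,0],[-0.8,0.62,0,0,0,0],[-0.8,0.62,0,0,0,0],[-0.8,0.62,0,0,0,0],[-0.8,0.62,0,0,0,0],[-0.8,0.62,0,0,0,0]]}}

```text
time_s: 3.1
tcp_pos: [0.3914, 0.1485, 0.19]
eef_rot: [-2.425, -1.997, -0.0]
wrist_force: [0.3, 0.8, 0.1]
opening: 0.0855
grasp_force: 0.0
```

Emit:
{"method": "servo_tool", "body": {"increments": [[-0.8,0.62,0.1,0,0,0],[-0.8,0.62,0.1,0,0,0],[-0.8,0.62,0.1,0,0,0],[-0.8,0.62,0.1,0,0,0],[-0.8,0.62,0.1,0,0,0],[-0.8,0.62,0.1,0,0,0],[-0.8,0.62,0.1,0,0,0],[-0.8,0.62,0.1,0,0,0],[0,0,0,0,0,0],[0,0,0,0,0,0]]}}

```text
time_s: 3.93
tcp_pos: [0.4814, -0.0327, 0.1697]
eef_rot: [2.429, 1.992, -0.002]
wrist_force: [-0.2, 0.9, -0.1]
opening: 0.0853
grasp_force: 0.0
```

```bash
python3 -c "
from h import *
go([.485,-.0375,.17],-11)
m=camera_model('wrist');save('w1',capture('wrist'))
np.save('w1.npy',m,allow_pickle=True)
print(np.array(m['pose']).round(3),m['fx'])
print(proj(m,[[.485,-.0375,.071]]))"
```

```text
t 3.93 tcp [ 0.4814 -0.0327  0.1697] y at -11.27 z [-0.001 -0.001 -1.   ] open 0.0853 j7 -0.15
shift [-0.16  0.18 -0.01]
turn [-0.    0.01 -0.05] shift after turn [-0.16  0.18 -0.01]
[[ 0.981  0.185  0.061  0.497]
 [-0.195  0.932  0.305  0.046]
 [-0.    -0.311  0.951  0.294]
 [ 0.     0.     0.     1.   ]] 388.89115235776444
[[319.46692848 258.34266197]]
```

View pics/w1.png

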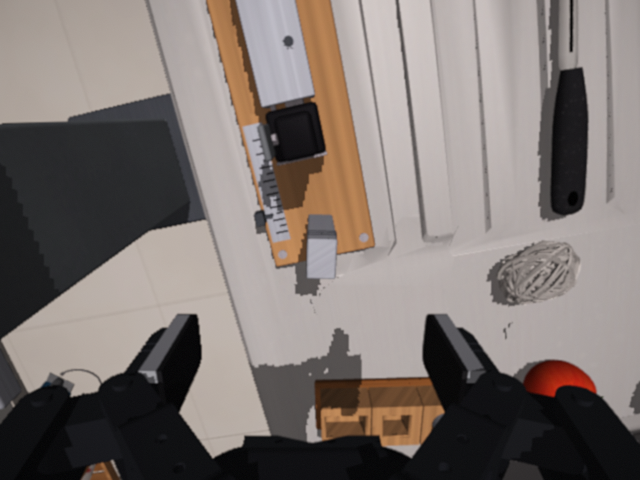

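The wrist view shows the block top at about (322,260), aligned with the tool axes, and the rider at (260,220). The oblong pocket is at (345,425).

```bash
python3 -c "
from h import *
np.set_printoptions(precision=4,suppress=True)
m=np.load('w1.npy',allow_pickle=True).item();T=camera_model('top')
print(plane(m,[(322,260)],.071),plane(m,[(260,219)],.016),plane(m,[(276,267),(373,247)],.006))
A=lambda u,v:((u+.5)/5-.5+170,(v+.5)/5-.5+225)
print(two(T,A(647,347),m,(322,260)))
go([.485,-.037,.055],-11)"
```

```text
[[ 0.4863 -0.0389  0.071 ]] [[ 0.4449 -0.0189  0.016 ]] [[ 0.4463 -0.0622  0.006 ]
 [ 0.5246 -0.0605  0.006 ]]
(array([ 0.4857, -0.0377,  0.0739]), np.float64(0.0015983287442375043))
t 3.98 tcp [ 0.4811 -0.0315  0.1697] y at -11.2 z [-0.001 -0.    -1.   ] open 0.0853 j7 -0.15
shift [-0.18  0.2   4.59]
turn [-0.01  0.01 -0.03] shift after turn [-0.19  0.19  4.59]
```

Emit:
{"method": "servo_tool", "body": {"increments": [[-0.23,0.22,0.6,0,0,0],[0,0,0.8,0,0,0],[0,0,0.8,0,0,0],[0,0,0.8,0,0,0],[0,0,0.8,0,0,0],[0,0,0.79,0,0,0],[0,0,0,0,0,0],[0,0,0,0,0,0]]}}

```text
time_s: 4.65
tcp_pos: [0.4849, -0.0374, 0.055]
eef_rot: [-2.426, -1.994, 0.003]
wrist_force: [-0.1, 0.0, 0.0]
opening: 0.0855
grasp_force: 0.0
```

Emit:
{"method": "servo_tool", "body": {"increments": [[0,0,0,0,0,0],[0,0,0,0,0,0],[0,0,0,0,0,0],[0,0,0,0,0,0],[0,0,0,0,0,0],[0,0,0,0,0,0],[0,0,0,0,0,0],[0,0,0,0,0,0],[0,0,0,0,0,0],[0,0,0,0,0,0]], "gripper": 1}}

```text
time_s: 5.48
tcp_pos: [0.4859, -0.038, 0.0557]
eef_rot: [-2.429, -1.992, -0.001]
wrist_force: [-1.1, 0.7, 5.4]
opening: 0.017
grasp_force: 58.5
```

Emit:
{"method": "servo_tool", "body": {"increments": [[0,0,-0.4,0,0,0],[0,0,-0.7,0,0,0],[0,0,-0.7,0,0,0],[0,0,-0.7,0,0,0],[-0.6,0,0,0,0,1],[-0.6,0,0,0,0,1],[-0.6,0,0,0,0,1],[-0.6,0,0,0,0,1],[-0.5,0,0,0,0,1],[0,0,0,0,0,1]]}}

```text
time_s: 6.32
tcp_pos: [0.4569, -0.1069, 0.1181]
eef_rot: [-2.914, -1.173, 0.001]
wrist_force: [0.2, -0.9, -1.1]
opening: 0.0175
grasp_force: 58.7
```

Emit:
{"method": "servo_tool", "body": {"increments": [[0,0,0,0,0,1],[0,0,0,0,0,1],[0,0,0,0,0,1],[0,0,0,0,0,1],[0,0,0,0,0,1],[0,0,0,0,0,1],[0,0,0,0,0,1],[0,0,0,0,0,1],[0,0,0,0,0,1],[0,0,0,0,0,0.3]]}}

```text
time_s: 7.15
tcp_pos: [0.4582, -0.1045, 0.1181]
eef_rot: [-3.131, 0.255, 0.0]
wrist_force: [-0.4, 0.4, -1.2]
opening: 0.0174
grasp_force: 58.7
```

```bash
python3 -c "
from h import *
go([.475,-.208,.12],-98.8)"
```

```text
t 7.15 tcp [ 0.4582 -0.1045  0.1181] y at -99.31 z [-0.  0. -1.] open 0.0174 j7 -1.38
shift [ 1.33  3.98 -0.08]
turn [-0.    0.   -0.09] shift after turn [ 1.3   3.99 -0.07]
```

Emit:
{"method": "servo_tool", "body": {"increments": [[0.3,0.8,0,0,0,-0.1],[0.3,0.8,0,0,0,0],[0.3,0.8,0,0,0,0],[0.3,0.8,0,0,0,0],[0.1,0.77,0.3,0,0,0],[0,0,0.4,0,0,0],[0,0,0.2,0,0,0],[0,0,0,0,0,0],[0,0,0,0,0,0]]}}

```text
time_s: 7.9
tcp_pos: [0.4757, -0.2065, 0.0952]
eef_rot: [-3.133, 0.228, 0.001]
wrist_force: [0.1, -0.5, -0.9]
opening: 0.0175
grasp_force: 58.9
```

```bash
python3 -c "
from h import *
go([.475,-.208,.062],-98.8)
m=camera_model('wrist');w=capture('wrist');s=capture('scene')
np.save('w2.npy',m,allow_pickle=True)
q=proj(m,[sense()['tcp_pos']])[0];print(q)
save('w2',w);save('s2',s)
o=np.hstack([cv2.resize(w[200:480,180:460],(440,440),interpolation=2),cv2.resize(s[200:310,350:440],(360,440),interpolation=2)]);save('c4',o)"
```

```text
t 7.9 tcp [ 0.4757 -0.2065  0.0952] y at -98.32 z [-0.001  0.001 -1.   ] open 0.0175 j7 -1.04
shift [-0.02  0.06  1.33]
turn [-0.01  0.01  0.08] shift after turn [-0.02  0.06  1.33]
[311.88222403 340.499479  ]
```

View pics/c4.png

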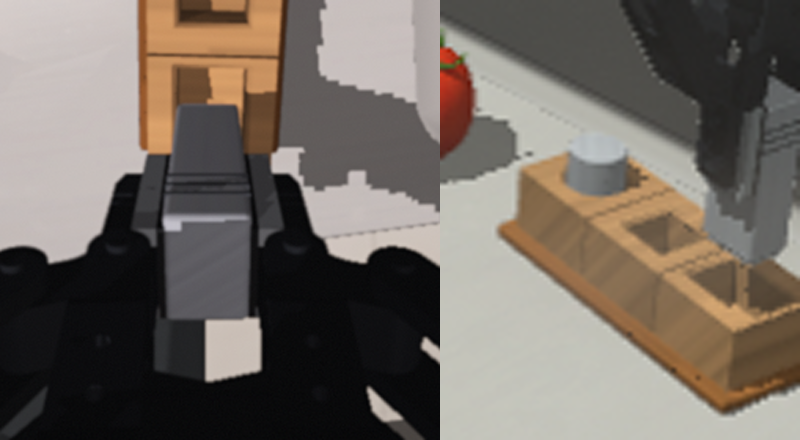

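The c4 wrist half shows the block's foot edge at (175–240, 105) and the pocket's far mouth edge at (173–246, 67), so the block is nearly centred across the pocket. I'll put numbers on it.

```bash
python3 -c "
from h import *
np.set_printoptions(precision=4,suppress=True)
m=np.load('w2.npy',allow_pickle=True).item()
W=lambda u,v:((u+.5)/1.5714-.5+180,(v+.5)/1.5714-.5+200)
a=plane(m,[W(173,67),W(246,67),W(140,150),W(273,153),W(147,54),W(281,57)],.032);b=plane(m,[W(176,105),W(240,105)],.0455)
e=np.array([np.cos(np.radians(-8.8)),np.sin(np.radians(-8.8))]);n=np.array([-e[1],e[0]])
for q in(a,b):print(q[:,:2],'along',q[:,:2]@e,'across',q[:,:2]@n)
t=sense()['tcp_pos'][:2];print(t@e,t@n)
k=np.array([.4751,-.2079]);print('top pocket',k@e,k@n)
"
```

```text
[[ 0.4946 -0.198 ]
 [ 0.4912 -0.2213]
 [ 0.467  -0.1821]
 [ 0.4594 -0.2266]
 [ 0.5002 -0.1904]
 [ 0.493  -0.2329]] along [0.5191 0.5193 0.4894 0.4887 0.5234 0.5228] across [-0.12   -0.1436 -0.1085 -0.1536 -0.1116 -0.1547]
[[ 0.4867 -0.1983]
 [ 0.4839 -0.2177]] along [0.5113 0.5115] across [-0.1215 -0.1411]
0.5022223383538246 -0.1312847492193616
top pocket 0.5013130593887087 -0.13276910968419184
```

```bash
python3 -c "
from h import *
m=np.load('w2.npy',allow_pickle=True).item()
W=lambda u,v:((u+.5)/1.5714-.5+180,(v+.5)/1.5714-.5+200)
e=np.array([np.cos(np.radians(-8.8)),np.sin(np.radians(-8.8))]);n=np.array([-e[1],e[0]])
for z,p in((.1105,[W(164,217),W(250,222),W(165,320),W(252,317)]),(.0455,[W(175,105)]),(.043,[W(175,105)])):
  q=plane(m,p,z)[:,:2];print(z,'along',(q@e).round(4),'across',(q@n).round(4))
"
```

```text
0.1105 along [0.5125 0.5115 0.4864 0.4874] across [-0.1223 -0.1399 -0.1221 -0.1412]
0.0455 along [0.5113] across [-0.1212]
0.043 along [0.5103] across [-0.1211]
```

Emit:
{"method": "servo_tool", "body": {"increments": [[0.08,0.03,0,0,0,0.08],[0,0,0,0,0,0],[0,0,0.2,0,0,0],[0,0,0.2,0,0,0],[0,0,0.2,0,0,0],[0,0,0.2,0,0,0],[0,0,0.2,0,0,0],[0,0,0.1,0,0,0]]}}

```text
time_s: 8.67
tcp_pos: [0.4773, -0.2084, 0.0668]
eef_rot: [-3.132, 0.242, 0.002]
wrist_force: [-0.4, 0.0, -1.3]
opening: 0.017
grasp_force: 58.9
```

Inside the mouth with no contact force; lower it to the floor.

Emit:
{"method": "servo_tool", "body": {"increments": [[0,0,0.1,0,0,0],[0,0,0.06,0,0,0],[0,0,0,0,0,0],[0,0,0,0,0,0]]}}

```text
time_s: 9.0
tcp_pos: [0.4777, -0.2085, 0.0638]
eef_rot: [-3.132, 0.242, -0.0]
wrist_force: [0.3, -0.2, -0.4]
opening: 0.0173
grasp_force: 58.9
```

Emit:
{"method": "servo_tool", "body": {"increments": [[0,0,0.05,0,0,0],[0,0,0.05,0,0,0],[0,0,0,0,0,0],[0,0,0,0,0,0]]}}

```text
time_s: 9.33
tcp_pos: [0.4777, -0.2085, 0.0612]
eef_rot: [-3.132, 0.242, 0.0]
wrist_force: [0.0, 0.2, -1.2]
opening: 0.0172
grasp_force: 58.9
```

Emit:
{"method": "servo_tool", "body": {"increments": [[0,0,0.05,0,0,0],[0,0,0.03,0,0,0],[0,0,0,0,0,0],[0,0,0,0,0,0]]}}

```text
time_s: 9.67
tcp_pos: [0.4777, -0.2085, 0.0592]
eef_rot: [-3.132, 0.242, 0.0]
wrist_force: [0.0, -0.6, -0.6]
opening: 0.0176
grasp_force: 58.9
```

Emit:
{"method": "servo_tool", "body": {"increments": [[0,0,0.05,0,0,0],[0,0,0.03,0,0,0],[0,0,0,0,0,0],[0,0,0,0,0,0]]}}

```text
time_s: 10.0
tcp_pos: [0.4779, -0.2087, 0.0586]
eef_rot: [-3.131, 0.243, -0.001]
wrist_force: [-7.8, 4.6, 23.4]
opening: 0.0173
grasp_force: 62.7
```

Emit:
{"method": "servo_tool", "body": {"increments": [[0,0,0,0,0,0],[0,0,0,0,0,0],[0,0,0,0,0,0],[0,0,0,0,0,0],[0,0,0,0,0,0],[0,0,-0.4,0,0,0],[0,0,-0.7,0,0,0],[0,0,-0.8,0,0,0],[0,0,-0.8,0,0,0],[0,0,0,0,0,0]], "gripper": -1}}

```text
time_s: 10.83
tcp_pos: [0.4792, -0.2096, 0.1284]
eef_rot: [3.132, -0.243, 0.007]
wrist_force: [0.2, -1.1, 0.9]
opening: 0.0853
grasp_force: 0.0
```

```bash
python3 -c "
from h import *
go([.485,.037,.13],1)
w=capture('wrist');s=capture('scene');save('s3',s);save('w3',w)
o=np.hstack([cv2.resize(w[200:480,180:460],(440,440),interpolation=2),cv2.resize(s[200:310,350:440],(360,440),interpolation=2)]);save('c5',o)"
```

```text
t 10.83 tcp [ 0.4792 -0.2096  0.1284] y at -98.87 z [ 0.005 -0.001 -1.   ] open 0.0853 j7 -1.08
shift [-1.29 -9.78 -0.07]
turn [  0.04  -0.03 -17.43] shift after turn [ 9.86  0.4  -0.06]
```

View pics/c5.png

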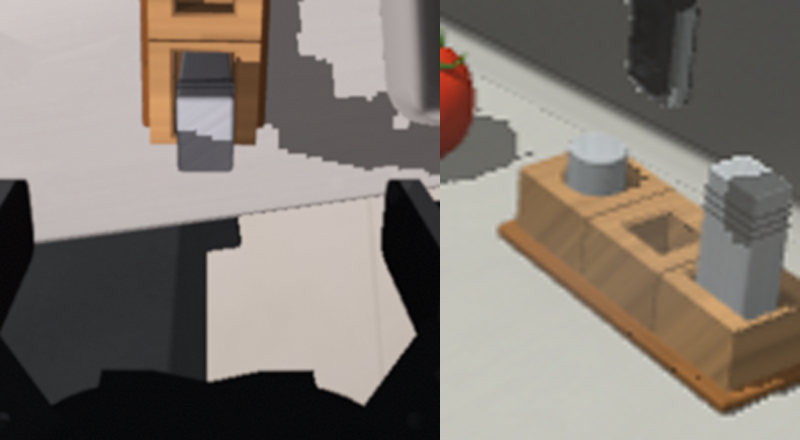

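The wrist and scene views both show the block upright and down in the oblong pocket, its top in c5 at about (205,132). I'll check it numerically, then locate the grip.

Emit:
{"method": "servo_tool", "body": {"increments": [[0,-1,0,0,0,0],[0,-1,0,0,0,0],[0,-1,0,0,0,0],[0,-1,0,0,0,-1],[0,0,0,0,0,-1],[0,0,0,0,0,-1],[0,0,0,0,0,-1],[0,0,0,0,0,-1],[0,0,0,0,0,-1],[0,0,0,0,0,-1]]}}

```text
time_s: 11.77
tcp_pos: [0.4924, -0.1095, 0.124]
eef_rot: [-3.023, -0.854, 0.002]
wrist_force: [-0.5, -0.0, 0.1]
opening: 0.0853
grasp_force: 0.0
```

Emit:
{"method": "servo_tool", "body": {"increments": [[0,0,0,0,0,-1],[0,0,0,0,0,-1],[0,0,0,0,0,-1],[0,0,0,0,0,-1],[0,0,0,0,0,-1],[0,0,0,0,0,-1],[0,0,0,0,0,-1],[0,0,0,0,0,-1],[0,0,0,0,0,-1],[0,0,0,0,0,-1]]}}

```text
time_s: 12.6
tcp_pos: [0.4924, -0.1096, 0.1239]
eef_rot: [-2.243, -2.198, 0.002]
wrist_force: [-0.4, -0.0, 1.5]
opening: 0.0854
grasp_force: 0.0
```

```bash
python3 -c "
from h import *
np.set_printoptions(precision=4,suppress=True)
go([.483,.0365,.13],1)
m=np.load('w1.npy',allow_pickle=True).item();T=camera_model('top');S=camera_model('scene')
A=lambda u,v:((u+.5)/5-.5+170,(v+.5)/5-.5+225)
print('lug top',plane(m,[(296,131)],.08),plane(T,[A(385,355)],.08))
top=capture('top');save('t4',top);w=capture('wrist');save('w4',w)
np.save('w4.npy',camera_model('wrist'),allow_pickle=True)
for n,X in(('lug',[.483,.0365,.08]),('rider',[.445,-.019,.016])):print(n,proj(camera_model('wrist'),X))
Cs=lambda u,v:((u-440+.5)/4-.5+350,(v+.5)/4-.5+200)
q=[plane(S,[Cs(*c) for c in((707,178),(735,155),(790,180),(762,208))],z)[:,:2].mean(0) for z in(.072,.077)];print('blk top in scene at z',q)
"
```

```text
t 12.6 tcp [ 0.4924 -0.1096  0.1239] y at -1.15 z [-0.002  0.    -1.   ] open 0.0854 j7 0.27
shift [ 5.83 -0.49 -0.24]
turn [-0.02 -0.   -0.38] shift after turn [ 5.85 -0.27 -0.24]
lug top [[0.4869 0.0392 0.08  ]] [[0.4847 0.0355 0.08  ]]
lug [[278.2179 -67.8792]]
rider [[224.8752  97.8022]]
blk top in scene at z [array([ 0.4818, -0.2131]), array([ 0.4768, -0.2063])]
```

View pics/w4.png

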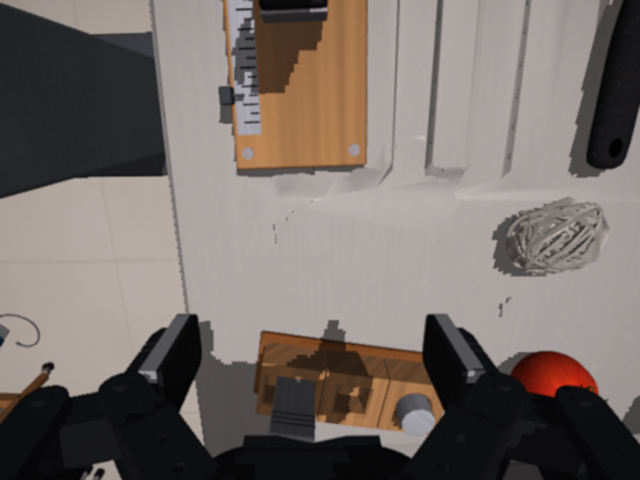

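The wrist view shows the rider at (226,96), as predicted. The block stands in the pocket at (293,405), and the arm's head is at the upper edge. Next I move over the lug.

Emit:
{"method": "servo_tool", "body": {"increments": [[0,0,-0.2,0,0,-0.38],[0.7,-0.03,0,0,0,0],[0.9,-0.03,0,0,0,0],[0.9,-0.03,0,0,0,0],[0.9,-0.03,0,0,0,0],[0.9,-0.03,0,0,0,0],[0.9,-0.03,0,0,0,0],[0.65,-0.03,0,0,0,0],[0,0,0,0,0,0],[0,0,0,0,0,0]]}}

```text
time_s: 13.53
tcp_pos: [0.4855, 0.037, 0.1293]
eef_rot: [-2.208, -2.234, 0.001]
wrist_force: [0.1, -0.1, -0.2]
opening: 0.0854
grasp_force: 0.0
```

```bash
python3 -c "
from h import *
go([.4845,.0365,.063],1)"
```

```text
t 13.53 tcp [0.4855 0.037  0.1293] y at 0.69 z [-0.001 -0.    -1.   ] open 0.0854 j7 -0.05
shift [-0.02 -0.04  2.65]
turn [-0.01  0.   -0.05] shift after turn [-0.02 -0.04  2.65]
```

Emit:
{"method": "servo_tool", "body": {"increments": [[-0.02,-0.04,0.5,0,0,0],[0,0,0.6,0,0,0],[0,0,0.6,0,0,0],[0,0,0.5,0,0,0],[0,0,0.4,0,0,0],[0,0,0.04,0,0,0],[0,0,0,0,0,0],[0,0,0,0,0,0]]}}

```text
time_s: 14.2
tcp_pos: [0.4853, 0.0355, 0.0642]
eef_rot: [2.208, 2.234, 0.001]
wrist_force: [0.3, 0.4, 0.8]
opening: 0.0855
grasp_force: 0.0
```

Emit:
{"method": "servo_tool", "body": {"increments": [[0,0,0,0,0,0],[0,0,0,0,0,0],[0,0,0,0,0,0],[0,0,0,0,0,0],[0,0,0,0,0,0],[0,0,0,0,0,0],[0,0,0,0,0,0],[0,0,0,0,0,0],[0,0,0,0,0,0],[0,0,0,0,0,0]], "gripper": 1}}

```text
time_s: 15.03
tcp_pos: [0.4857, 0.036, 0.0643]
eef_rot: [2.205, 2.236, 0.001]
wrist_force: [4.2, -1.9, 3.2]
opening: 0.0203
grasp_force: 62.0
```

Emit:
{"method": "servo_tool", "body": {"increments": [[-0.1,0,0,0,0,0],[-0.2,0,0,0,0,0],[-0.25,0,0,0,0,0],[-0.25,0,0,0,0,0],[-0.25,0,0,0,0,0],[-0.25,0,0,0,0,0],[-0.25,0,0,0,0,0],[-0.25,0,0,0,0,0],[0,0,0,0,0,0],[0,0,0,0,0,0]]}}

```text
time_s: 15.87
tcp_pos: [0.4865, -0.0076, 0.0643]
eef_rot: [2.205, 2.238, 0.003]
wrist_force: [5.9, 5.8, 0.5]
opening: 0.0208
grasp_force: 62.3
```

Emit:
{"method": "servo_tool", "body": {"increments": [[-0.2,0,0,0,0,0],[-0.2,0,0,0,0,0],[0,0,0,0,0,0],[0,0,0,0,0,0]]}}

```text
time_s: 16.2
tcp_pos: [0.4867, -0.0174, 0.0643]
eef_rot: [2.204, 2.238, 0.004]
wrist_force: [7.2, 6.6, 0.9]
opening: 0.0205
grasp_force: 62.4
```

```bash
python3 -c "
from h import *
s=sense();print(s['tcp_pos'],s['wrist_force'])
S=camera_model('scene');T=camera_model('top');W=camera_model('wrist')
s=capture('scene');t=capture('top');w=capture('wrist');save('s5',s);save('t5',t);save('w5',w)
X=[[.445,-.019,.013],[.457,-.0175,.010]]
for m in(S,T,W):print(proj(m,X).round(1).tolist())
np.save('w5.npy',W,allow_pickle=True)
p=proj(S,X[:1])[0].astype(int);q=proj(T,X[:1])[0].astype(int);r=np.clip(proj(W,X[:1])[0].astype(int),[75,56],[560,420])
print(p,q,r)
c=cv2.resize(s[p[1]-25:p[1]+25,p[0]-33:p[0]+33],(528,400),interpolation=2)
d=cv2.resize(np.clip(t[q[1]-25:q[1]+25,q[0]-17:q[0]+17]*1.7,0,255).astype('uint8'),(272,400),interpolation=2)
e=cv2.resize(w[r[1]-30:r[1]+30,r[0]-75:r[0]+75],(500,200),interpolation=2)
o=np.zeros((600,800,3),'uint8');o[:400,:528]=c;o[:400,528:]=d;o[400:,:500]=e;save('c6',o)
"
```

```text
[ 0.4867177  -0.01736591  0.06427282] [7.18622887 6.61727812 0.92332069]
[[343.8, 349.2], [336.2, 346.8]]
[[288.6, 320.4], [287.4, 312.4]]
[[227.6, 286.7], [252.5, 281.8]]
[343 349] [288 320] [227 286]
```

View pics/c6.png

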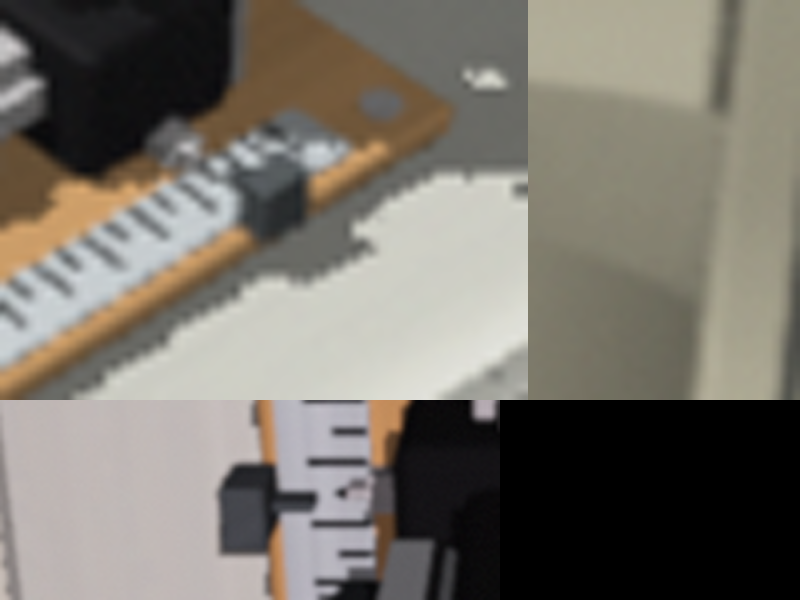

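The wrist crop shows the rider's pin tip at (316,503) and the pointer tip at (337,491), so the pointer is slightly short. The top view is blocked by the arm.

```bash
python3 -c "
from h import *
m=np.load('w5.npy',allow_pickle=True).item()
f=lambda u,v:((u+.5)/3.3333-.5+152,(v-400+.5)/3.3333-.5+256)
g=np.array([.0177,-.9998])
for zr in(.008,.010,.012):
  a=plane(m,[f(316,503)],zr)[0];b=plane(m,[f(337,491)],.010)[0];print(zr,a,b,'need mm',1e3*(a-b)[:2]@g)
S=camera_model('scene')
h=lambda u,v:((u+.5)/8-.5+310,(v+.5)/8-.5+324)
print(two(S,h(205,165),m,f(337,491)),two(S,h(236,183),m,f(316,503)))
go([.4867,-.021,.0643])"
```

```text
0.008 [ 0.45349452 -0.02105076  0.008     ] [ 0.45708279 -0.0181015   0.01      ] need mm 2.8851654366860773
0.01 [ 0.45384185 -0.02013204  0.01      ] [ 0.45708279 -0.0181015   0.01      ] need mm 1.9727759446949213
0.012 [ 0.45418919 -0.01921332  0.012     ] [ 0.45708279 -0.0181015   0.01      ] need mm 1.0603864527037663
(array([ 0.45775949, -0.01614912,  0.01448516]), np.float64(0.00010984042898116299)) (array([ 0.45406491, -0.01954262,  0.01131783]), np.float64(3.0441881299501775e-05))
t 16.35 tcp [ 0.4867 -0.0171  0.0643] y at 0.9 z [ 0.002  0.002 -1.   ] open 0.0207 j7 0.15
shift [-0.16 -0.   -0.  ]
```

Emit:
{"method": "servo_tool", "body": {"increments": [[-0.07,0,0,0,0,0],[0,0,0,0,0,0],[0,0,0,0,0,0],[0,0,0,0,0,0],[0,0,0,0,0,0],[0,0,0,0,0,0],[0,0,0,0,0,0],[0,0,0,0,0,0]]}}

```text
time_s: 17.02
tcp_pos: [0.4868, -0.0188, 0.0643]
eef_rot: [2.204, 2.239, 0.004]
wrist_force: [7.0, 6.6, 0.7]
opening: 0.02
grasp_force: 62.3
```

```bash
python3 -c "
from h import *
s=sense();print(s['tcp_pos'],s['wrist_force'],s['opening'],abs(s['qvel']).max())
m=camera_model('wrist');w=capture('wrist')
# pointer-tip: local match of the old patch (measurement of image motion)
o=cv2.imread('pics/w5.png',0);n=cv2.cvtColor(w,cv2.COLOR_RGB2GRAY)
for nm,(u,v,du,dv) in dict(pointer=(250,279,6,8),rider=(243,286,10,6)).items():
  u,v=(254,283) if nm=='pointer' else (240,286)
  P=o[v-dv:v+dv,u-du:u+du];r=cv2.matchTemplate(n[v-dv-12:v+dv+12,u-du-12:u+du+12],P,cv2.TM_CCOEFF_NORMED)
  _,b,_,l=cv2.minMaxLoc(r);print(nm,b,l[0]-12,l[1]-12)
print(n[276:296,228:268])
"
```

```text
[ 0.4867775  -0.01877121  0.06428028] [6.95069119 6.62896929 0.72667197] 0.01995914659616325 0.0020067824324224194
pointer 0.694366455078125 0 -3
rider 0.9972692728042603 0 -3
[[ 40  39  39  38  32  33  78 142 174 180 181 182 184 184 184 183 181 181
  183 186 186 187 185 184 183 182 180 181 180 180 178 178 180 177 154 117
   93  88  85  66]
 [ 40  39  38  37  29  32  78 143 174 180 181 183 184 185 185 184 182 182
  184 185 186 186 186 186 183 182 181 182 181 180 179 178 180 171 140  95
   70  71  77  65]
 [ 45  42  40  35  28  30  74 138 172 180 183 183 185 186 186 184 183 183
  184 186 187 186 186 184 177 173 173 172 173 173 171 171 172 165 138  93
   67  68  71  69]
 [ 53  51  44  35  28  29  63 118 152 164 166 168 169 170 170 169 166 166
  171 181 187 187 187 178 155 138 134 136 138 142 143 142 145 147 140 109
   81  77  79  78]
 [ 65  62  50  37  27  27  45  77 100 110 112 112 114 115 115 115 113 112
  130 166 185 186 186 171 128  87  73  76  86 100 108 107 110 125 138 115
   87  82  82  82]
 [ 69  65  54  39  28  26  33  46  51  53  54  55  55  55  56  56  53  56
   96 156 183 1
[... 1716 characters left out ...]
 130 140 147
  128  94  76  73]
 [ 71  69  62  48  37  65 117 150 167 174 177 179 180 182 184 184 179 174
  172 174 177 178 177 177 175 172 170 170 171 170 170 168 169 172 174 171
  139  96  75  74]
 [ 70  69  62  49  44  77 124 152 166 172 177 179 181 182 184 183 182 179
  180 183 186 187 187 186 183 181 180 179 180 180 179 178 178 179 183 171
  130  87  74  73]
 [ 69  68  62  50  57  95 132 153 165 174 177 178 180 182 183 183 181 179
  180 182 184 186 186 185 183 181 179 179 179 179 179 178 176 180 182 168
  123  83  73  74]
 [ 68  68  61  56  73 110 138 153 163 172 176 178 180 181 183 183 181 179
  179 181 184 184 185 184 183 182 180 179 179 179 178 178 177 179 182 169
  124  82  73  72]]
```

```bash
python3 -c "
from h import *
m=camera_model('wrist');g=np.array([.0177,-.9998])
for zr in(.010,.0115):print(1e3*(plane(m,[(245.5,282.6)],zr)-plane(m,[(253.5,283.8)],.01))[0,:2]@g)
s=sense();print(s['tcp_pos'],s['time_s'])"
```

```text
-0.6567972382360187
-1.3229150388867787
[ 0.48677281 -0.01878566  0.06427863] 17.0667
```

```bash
python3 -c "
from h import *
print(sign_off())"
```

```text
the job is handed in; nothing more can be done
None
```

The job is handed in, with no verdict returned: the block is released, upright and down in its oblong slot, and the stop arm is held 55 mm out with the grip pinched, its pointer an estimated 1.5 mm or less from the rider; I could not read the button's travel directly.

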